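Set up the light path of a horizontal microscope

TASK

Set up the specimen for viewing along the straight line from the lamp window to the microscope objective: put the round riser on that line 12 cm in front of the objective tip and stand the specimen vial upright in the middle of its top; put the large lens holder on the line 7 cm in front of the lamp window, squarely facing along the line. Stand the flat upright screen behind the riser (on its side away from the robot), centred on it with the plate 8 cm from the riser's centre and parallel to the light line. Leave the small lens holder, the canister and the tin where they are.

Things in the scene. Friction and masses are not known exactly. Their poses are not given: they have to be found in the camera images.
- microscope: White horizontal microscope, fixed, 315 mm long, 190 high, 146 wide over its knobs. Origin: on the table under the front tip of the objective. +y: level, along the light line from the tip to the lamp; +x: across the line, away from the robot (behind); z up. Objective axis 58 mm high, objective 24 mm across at the tip, 46 mm from 55 mm back; base and head begin 70 and 150 mm back.
- lamp: Grey box-shaped bench lamp with a round window, fixed, 64 mm wide, 82 long, 78 high. Origin: on the table under the window, which looks along the lamp's -y axis to the objective; the housing extends to +y. Axes parallel to the microscope's. The window lies 270 to 330 mm from the objective tip, on the light line.
- riser: Dark round metal pedestal, loose, 52 mm diameter at the foot (lowest 8 mm), 50 mm above that, 36 mm high, flat top, about 200 g. Origin: centre of its underside, z up.
- vial: Closed round glass specimen vial with a black cap and a small crystal inside, loose, upright, 26 mm diameter (cap 27 mm), 52 mm high, about 45 g. Origin: centre of its underside, z up.
- lens_large: Large lens holder: square aluminium frame 46 mm wide (its x), 14 thick (y), centre 58 and top 81 mm high, with a glass lens whose axis is the body's y; on a stem and a black foot 56 (x) by 34 (y) by 8 mm. Loose, about 140 g. Origin: centre of the foot's underside, z up. Either face may look to the lamp. Grip it over the 46 mm width.
- lens_small: Small spare lens holder, same build but only 56 mm high with a frame 28 mm wide; foot 42 by 34 mm. Loose. To be left alone. Origin: centre of the foot's underside.
- screen: Upright green plate, 80 mm wide (along its y), 8 mm thick (along its x), its top 85 mm high, centred on a black foot 40 (x) by 80 (y) by 8 mm. Loose, about 150 g. Origin: centre of the foot's underside, z up. Either face may look to the riser.
- canister: Red and white round canister, 80 mm diameter, 95 mm high, a bystander. Origin: centre of its underside.
- tin: Shallow open brass tin, 75 by 115 by 22 mm, with small metal bars in it, a bystander. Origin: centre of its underside.

How it is judged (in metres and radians):
At the end, for the whole second after the job is handed in: Riser 120 mm from the objective tip, large lens 70 mm from the window, both +-12 mm along and across the light line; vial on the riser within 8 mm; screen behind, 80 +-15 mm from the riser's centre, centred +-15 mm; lens and screen true to the line to 0.17 rad; all upright, at rest (x of riser in the frame of microscope between -0.012 and 0.012 m and y of riser in the frame of microscope between 0.108 and 0.132 m and height (world z) of riser between -0.003 and 0.003 m and horizontal distance between vial and riser below 0.008 m and height (world z) of vial between 0.033 and 0.039 m and x of lens_large in the frame of lamp between -0.012 and 0.012 m and y of lens_large in the frame of lamp between -0.082 and -0.058 m and angle between the y axis of each of lens_large, screen and the y axis of microscope, either way round below 0.17 rad and height (world z) of lens_large between -0.003 and 0.003 m and (x of riser in the frame of screen between 0.065 and 0.095 m or x of riser in the frame of screen between -0.095 and -0.065 m) and y of riser in the frame of screen between -0.015 and 0.015 m and x of screen in the frame of microscope above 0.04 m and height (world z) of screen between -0.003 and 0.003 m and angle between each of riser, vial, lens_large, screen's own z axis and vertical below 0.08 rad and linear speed of each of riser, vial, lens_large, screen below 0.02 m/s and angular speed of each of riser, vial, lens_large, screen below 0.2 rad/s); the robot touches nothing.
It fails at once if the small lens holder is moved by more than 20 mm (distance of lens_small from where it was at the start of the episode above 0.02 m).
It fails at once if the red canister is moved by more than 20 mm (distance of canister from where it was at the start of the episode above 0.02 m).
It fails at once if the brass tin is moved by more than 20 mm (distance of tin from where it was at the start of the episode above 0.02 m).
It also fails if it takes over 99 s, if anything falls off the work surface, if the arm or the gripper's body presses on something with over 40 N, if the wrist force passes 120 N, or if a joint passes its speed limit or range.

ROBOT

A 6-joint arm with a two-finger parallel gripper is mounted at the origin on the work surface. World frame = base frame: x ahead of the robot, y to its left, z up, the work surface at z = 0. Lengths are in m, angles in degrees, forces in N, time in s.
With the tool pointing down it reaches from about 0.25 to 0.8 m from the base axis. Payload 3.9 kg.
Tool frame: the origin (TCP) lies at the very end of the fingers, on their centre line; the grasp point (between the pads) lies 19 mm behind it; y points along the fingers, z is the direction in which the jaws open and shut, and the axes are right-handed (so a half turn about y gives the same grasp; the last joint's range is limited). The gripper opens to 85 mm and grips with 20 to 120 N. Pads are 22 mm wide; open, the fingers measure 114 mm over their backs; the gripper's body (76 mm by 85 mm) begins 54 mm behind the grasp point. The pads swing forward as they close: fully open they stand 13 mm farther back than shut.
Start: joints at [76.146, 14.897, -7.913, 67.191, 0, 90], TCP at [0.126, 0.51, 0.194] pointing down, gripper open.
Joint ranges: [-159.42, 159.42], [-47.68, 98.78], [-73.54, 78.23], [-108.79, 121.32], [-90, 84.71], [-180, 180]. Speed limits (degrees/s): [147.25, 147.25, 180, 180, 180, 180].

INTERFACE

Orientations are given as a 3x3 rotation matrix whose columns are the frame's x, y, z axes.
In Python, from cell import sense, read_camera, job_done gives the robot as it stands. The module is installed in compiled form; this text tells all that it offers.
- The arm moves only by the tool arm_command, never from a script. Its argument "motion" is one flat list of numbers, 4 for each row, row after row: the shift along the tool's x, y, z in cm, then the turn about the tool's y in rad. A call has 1 to 8 rows; each row is the pose to reach, as a shift and turn from the pose commanded when the call began, along the tool's axes at that moment; what a row does not reach only later rows make up. A row lasts 1/10 s, in which the tool goes at most 50 mm and 8.59 degrees, less where a joint would pass 70% of its speed; a pose out of reach is approached as far as the arm can. A call with a gripper value outside its range is refused whole. "fingers" is the closure, from 0 (fully open) to 1 (shut), set as the call begins (left out, the last holds). The fingers move at their own pace and stop on an object; the grip force is fixed at half the most. Time passes only in rows, so rows that repeat a pose let the fingers close. It gives the time, the measured TCP pose, the force and the opening at its end, in the units of the state.
- sense(): the state, without advancing time (a new reading comes with each control period).
- read_camera(name): name is "scene" or "top" or "wrist"; returns a dict with "image" (400x640x3 uint8, blue, green, red), "z_map" (400x640 float32, m along the optical axis (not along the pixel's ray), 0 where there is no reading), "K" (3x3 intrinsics, pixels), "eye" and "attitude" of the camera in the world. Camera axes: x right, y down, z forward; pixel columns grow to the right and rows downward; lengths in m; the calibration is good to about 2 mm. A picture is of the moment at which its call begins.
- job_done(): hands the job in, once; it reports no verdict.
The state is a dict: "clock": time; "joint_positions": joint angles; "joint_velocities": joint speeds; "tau": joint torques, N m; "tool_pos": TCP position; "ee_rot": TCP orientation; "ft_force": force on the tool from outside, world axes, zero at the start; "wrist_torque": the same for the moment, N m; "finger_gap": opening from 0.0 (shut) to 1.0 (fully open).
Only numpy, scipy, OpenCV 4.12 (cv2) and the standard library are available. Lean on these libraries where they do the work, as an engineer would, in place of code of your own. Each camera call takes 0.05 s, during which the arm holds its last target. There are 200 camera calls.

## Working session

There is one attempt and no reset: what is moved stays moved. The work goes in short steps, Python scripts to look and compute and a tool call to move; the robot and the scene stay as the last step left them, time stands still between calls to the robot, and variables do not carry over. Pictures are saved under pics/ and viewed, about 12 in all and at most 16, crops included, and the job is handed in when it is done.

Besides the shell and the picture viewer there is one more tool, called after "Emit:" as a command line: name --argument value ..., lists and objects as JSON in quotes. arm_command: Moves the arm, as the interface text tells. Its arguments: {"type":"object","properties":{"motion":{"type":"array"},"fingers":{"type":"number"}},"required":["motion"]}

```bash
mkdir -p pics; python3 - <<'E'
from cell import *
import cv2,numpy as np
s=sense();print(s['tool_pos'],s['ee_rot'],s['finger_gap'],s['clock'])
for n in ['scene','top']:
    c=read_camera(n);cv2.imwrite(f'pics/{n}0.png',c['image']);print(n,c['K'],c['eye'],c['attitude'])
    np.savez(f'{n}0.npz',**c)
E
```

```text
[0.12554459 0.50898073 0.1927573 ] [[ 9.70905183e-01 -4.85335072e-04  2.39463754e-01]
 [-2.39464245e-01 -1.90985531e-03  9.70903305e-01]
 [-1.38723039e-05 -9.99998058e-01 -1.97050881e-03]] 0.9969251333020778 0.0
scene [[496.44904952   0.         316.81807499]
 [  0.         496.44904952 196.41226102]
 [  0.           0.           1.        ]] [0.97688358 0.79573714 0.68974602] [[-0.88750809  0.29510584 -0.35389537]
 [ 0.46063205  0.58843356 -0.66450287]
 [ 0.01214523 -0.75276722 -0.65817475]]
top [[391.24224408   0.         324.91866433]
 [  0.         391.24224408 204.3678707 ]
 [  0.           0.           1.        ]] [0.51465787 0.11495822 0.85717694] [[ 0.01325322 -0.98948301  0.14404068]
 [-0.99989177 -0.01403504 -0.00441298]
 [ 0.00638819 -0.14396661 -0.98956193]]
```

View pics/scene0.png

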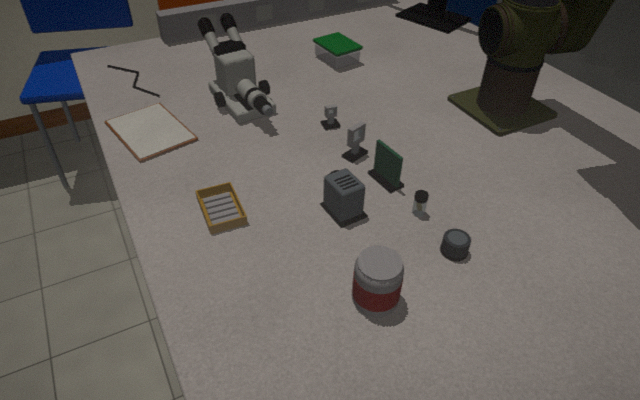

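View pics/top0.png

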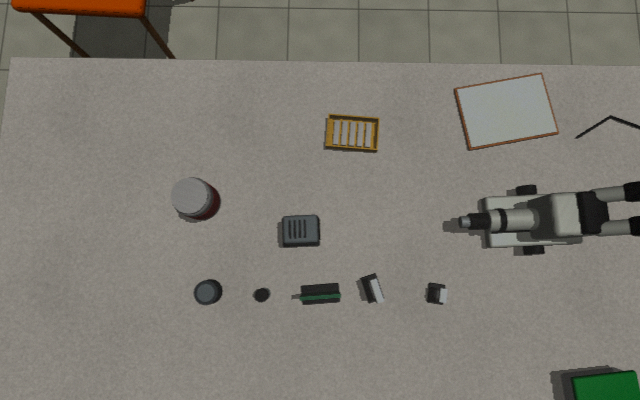

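The scene view shows the objects in a row nearer the robot than the light line. In the top view the riser is at (207,292), vial (262,295), screen (320,293), large lens (372,288), small lens (437,293), lamp (300,230) and objective tip (462,222).

```bash
cat > h.py <<'E'
import numpy as np,cv2
def cloud(c):
    z=c['z_map'];v,u=np.mgrid[:400,:640];K=c['K']
    p=np.stack([(u-K[0,2])/K[0,0]*z,(v-K[1,2])/K[1,1]*z,z],-1)@c['attitude'].T+c['eye']
    p[z==0]=np.nan;return p
def rect(P):
    (cx,cy),(a,b),t=cv2.minAreaRect((P[:,:2]*1000).astype(np.float32))
    if a<b:a,b,t=b,a,t+90
    return np.round([cx,cy,a,b,(t+90)%180-90],1)
E
python3 - <<'E'
from h import *
for n in ['top','scene']:
    c=np.load(n+'0.npz');p=cloud(c)
    m=((p[...,2]>.012)&(p[...,2]<.3)&(p[...,0]>.2)&(p[...,0]<.75)&(p[...,1]>-.45)&(p[...,1]<.5)).astype(np.uint8)
    tb=p[(abs(p[...,2])<.012)&(p[...,0]>.2)&(p[...,0]<.6)&(abs(p[...,1])<.4)];print(n,'table z',np.median(tb[:,2]))
    k,l,st,ce=cv2.connectedComponentsWithStats(m)
    for i in range(1,k):
        if st[i,4]<40: continue
        P=p[l==i];zt=np.percentile(P[:,2],97);T=P[P[:,2]>zt-.008]
        print(ce[i].round(),st[i,4],'top z',zt.round(4),'all',rect(P),'top',rect(T))
E
```

```text
top table z -0.00031188004955295945
[194. 198.] 1608 top z 0.097 all [638.5 379.4  79.4  75.7 -52.4] top [639.1 381.5  71.6  71.3   1.2]
[551. 217.] 8058 top z 0.1723 all [ 608.8 -305.3  283.3  145.9   86.4] top [ 616.6 -434.    96.7   28.6   -1.1]
[301. 229.] 1049 top z 0.0802 all [578.8 159.2  74.3  56.2 -86.4] top [578.8 159.4  73.9  56.1 -86.6]
[375. 290.] 239 top z 0.0828 all [460.    9.6  46.2  14.2  18.5] top [460.    9.5  46.1  14.1  18.9]
[206. 292.] 536 top z 0.0385 all [448.7 354.7  49.1  48.4  66.7] top [448.2 354.3  49.6  46.4 -88.8]
[440. 295.] 171 top z 0.0575 all [ 450.6 -126.8   28.    14.9   -7. ] top [ 450.5 -126.9   28.    14.6   -8.3]
[262. 295.] 173 top z 0.0544 all [445.4 238.1  26.   25.5 -41.9] top [445.9 238.6  26.7  23.8 -89.4]
[319. 295.] 288 top z 0.0868 all [446.9 119.6  79.5   8.2 -85. ] top [446.8 119.6  79.5   8.2 -84.9]
[587. 386.] 1312 top z 0.0578 all [ 274.4 -415.3   76.    53.9  -82.9] top [ 280.4 -412.8   75.4   47.8  -88.6]
scene table z -0.00037026690782704375
[236.  75.] 4006 top z 0.1726 all [ 607.8 -306.8  286.9  148.1  -89. ] top [ 616.9 -
[... 156 characters left out ...]
op z 0.0567 all [ 451.  -128.2   29.2   20.9   -8.6] top [ 451.6 -127.9   29.    18.1  -14.4]
[355. 136.] 415 top z 0.0818 all [460.3   7.7  51.5  18.5  19.5] top [460.5   7.9  51.6  16.2  21.6]
[387. 162.] 848 top z 0.085 all [448.2 118.   83.1  11.8 -83.6] top [447.7 118.   83.2  10.2 -84.3]
[343. 193.] 1629 top z 0.0794 all [580.2 157.5  78.1  57.  -86.6] top [579.7 156.8  76.7  55.7 -86.9]
[420. 201.] 283 top z 0.0533 all [446.9 237.8  27.8  25.4  30.8] top [446.5 237.5  26.7  25.3  30.8]
[456. 242.] 656 top z 0.0377 all [449.3 353.9  50.4  49.3 -15. ] top [449.5 353.3  50.7  48.7  48.5]
[377. 279.] 2899 top z 0.0962 all [642.5 382.3  78.   76.7  11.1] top [640.7 380.   72.2  71.9  61.8]
```

```bash
python3 - <<'E'
from h import *
for n in ['top','scene']:
    c=np.load(n+'0.npz');p=cloud(c).reshape(-1,3);p=p[~np.isnan(p[:,0])]
    q=p[(abs(p[:,0]-.6)<.06)&(p[:,1]>-.25)&(p[:,1]<-.1)&(p[:,2]>.03)]
    print(n,'tip ymax',np.sort(q[:,1])[-8:].round(4))
    for y in np.arange(-.25,-.13,.01):
        s=q[abs(q[:,1]-y)<.005]
        if len(s)>3: print(round(y,3),len(s),'x',s[:,0].min().round(4),s[:,0].max().round(4),'ridge x',s[s[:,2]>np.percentile(s[:,2],75)][:,0].mean().round(4),'zmax',s[:,2].max().round(4))
    L=p[(abs(p[:,0]-.58)<.07)&(abs(p[:,1]-.15)<.09)&(p[:,2]>.01)]
    for lo,hi in [(.012,.03),(.03,.06),(.06,.075),(.075,.09)]:
        s=L[(L[:,2]>lo)&(L[:,2]<hi)]
        if len(s)>5: print('lamp',lo,len(s),rect(s),'y',s[:,1].min().round(4),s[:,1].max().round(4))
E
```

```text
top tip ymax [-0.1642 -0.1642 -0.164  -0.1639 -0.1637 -0.1637 -0.1636 -0.1633]
-0.25 77 x 0.5514 0.6496 ridge x 0.6036 zmax 0.0845
-0.24 161 x 0.5575 0.6535 ridge x 0.6029 zmax 0.0842
-0.23 108 x 0.5802 0.623 ridge x 0.6033 zmax 0.0841
-0.22 143 x 0.5801 0.6237 ridge x 0.602 zmax 0.0819
-0.21 83 x 0.5843 0.6169 ridge x 0.6018 zmax 0.0765
-0.2 82 x 0.584 0.6171 ridge x 0.5992 zmax 0.0764
-0.19 85 x 0.5838 0.6173 ridge x 0.5994 zmax 0.0759
-0.18 86 x 0.584 0.615 ridge x 0.6009 zmax 0.0761
-0.17 67 x 0.5877 0.6107 ridge x 0.5987 zmax 0.073
-0.16 23 x 0.5897 0.608 ridge x 0.6014 zmax 0.0698
lamp 0.012 10 [551.  161.   63.9   1.  -87.4] y 0.1291 0.1929
lamp 0.03 25 [562.  145.3  82.9  36.1 -49.9] y 0.1225 0.1886
lamp 0.06 104 [578.8 159.3  74.4  56.1 -86.9] y 0.1225 0.1975
lamp 0.075 910 [578.4 159.2  73.5  55.2 -86.6] y 0.1226 0.1973
scene tip ymax [-0.1658 -0.1657 -0.1654 -0.1652 -0.1646 -0.1645 -0.1643 -0.1633]
-0.25 37 x 0.5554 0.6573 ridge x 0.6063 zmax 0.0828
-0.24 91 x 0.555 0.6532 ridge x 0.6064 zmax 0.0836
-0.23 52 x 0.5803 0.6257 ridge x 0.6031 zmax 0.0815
-0.22 99 x 0.5816 0.6249 ridge x 0.6034 zmax 0.0819
-0.21 31 x 0.5906 0.6182 ridge x 0.6029 zmax 0.0757
-0.2 36 x 0.5904 0.6184 ridge x 0.5997 zmax 0.0754
-0.19 61 x 0.5826 0.6181 ridge x 0.6007 zmax 0.0751
-0.18 39 x 0.5895 0.6168 ridge x 0.6013 zmax 0.0751
-0.17 73 x 0.5891 0.6119 ridge x 0.6002 zmax 0.0714
-0.16 4 x 0.5989 0.607 ridge x 0.6061 zmax 0.0637
lamp 0.012 261 [594.1 173.9  84.   42.4 -47. ] y 0.1287 0.1972
lamp 0.03 469 [594.4 173.4  86.   44.2 -47.7] y 0.1267 0.1973
lamp 0.06 286 [580.3 157.3  77.6  56.8 -87.3] y 0.1185 0.1971
lamp 0.075 613 [579.7 158.   74.   54.6 -87.7] y 0.1208 0.1957
```

```bash
cat > g.py <<'E'
import sys,numpy as np
from cell import sense
# usage: g.py x y z [jaw angle deg] -> shift in tool axes (cm), turn (rad)
s=sense();R=np.array(s['ee_rot']);a=list(map(float,sys.argv[1:]))
jaw=np.degrees(np.arctan2(R[1,2],R[0,2]))
print('t',round(s['clock'],2),'pos',np.round(s['tool_pos'],4),'jaw',jaw.round(2),'tilt',R[2].round(3),'gap',round(s['finger_gap'],3),'F',np.round(s['ft_force'],1),'j',np.round(s['joint_positions'],0))
if len(a)>=3: print('shift cm',(R.T@(np.array(a[:3])-s['tool_pos'])*100).round(2))
if len(a)>3: print('turn',round(np.radians((jaw-a[3]+90)%180-90),3))
E
python3 g.py .449 .354 .1
```

```text
t 0.1 pos [0.1256 0.509  0.1928] jaw 76.14 tilt [-0.    -1.    -0.002] gap 0.996 F [0.7 0.6 0.6] j [76. 15. -8. 67.  0. 90.]
shift cm [35.12  9.3  -7.29]
```

Emit:
arm_command --motion '[35.1,9.3,-7.3,0,35.1,9.3,-7.3,0,35.1,9.3,-7.3,0,35.1,9.3,-7.3,0,35.1,9.3,-7.3,0,35.1,9.3,-7.3,0,35.1,9.3,-7.3,0,35.1,9.3,-7.3,0]' --fingers 0

```text
clock: 0.9
tool_pos: [0.4519, 0.3521, 0.0988]
ee_rot: [[0.97, -0.0, 0.243], [-0.243, -0.002, 0.97], [0.0, -1.0, -0.002]]
ft_force: [-0.4, 0.8, 1.4]
finger_gap: 1.003
```

One close look with the wrist camera.

```bash
python3 - <<'E'
from cell import *
from h import *
c=read_camera('wrist');p=cloud(c);cv2.imwrite('pics/w1.png',c['image'])
q=p[(p[...,2]>.033)&(p[...,2]<.045)&(abs(p[...,0]-.45)<.06)&(abs(p[...,1]-.354)<.06)]
print(len(q),rect(q) if len(q)>5 else '')
E
python3 g.py .449 .354 .006
```

```text
3545 [447.1 354.1  49.3  49.   -5.7]
t 0.95 pos [0.4532 0.3514 0.0983] jaw 75.84 tilt [ 0.001 -1.    -0.003] gap 0.999 F [ 1.8 -0.7 -0.6] j [ 38.  23. -11.  56.  -0.  52.]
shift cm [-0.48  9.23  0.17]
```

View pics/w1.png

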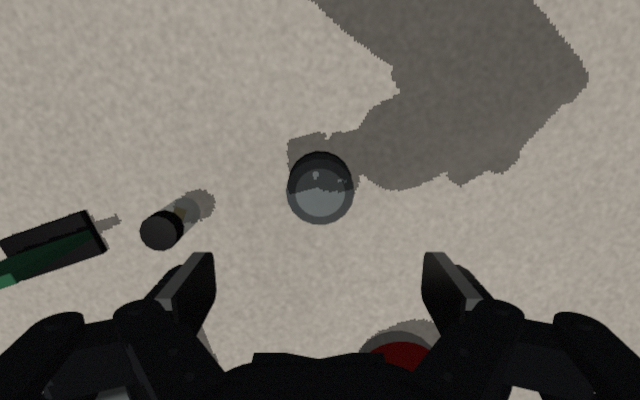

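Wrist view: the riser is at (320,188), centred between the open fingers at (215,260)/(425,260), with nothing in their way.

Emit:
arm_command --motion '[-0.5,4,0.2,0,-0.5,7,0.2,0,-0.5,9.2,0.2,0,-0.5,9.2,0.2,0,-0.5,9.2,0.2,0]'

```text
clock: 1.45
tool_pos: [0.444, 0.3579, 0.0085]
ee_rot: [[0.971, -0.001, 0.239], [-0.239, -0.001, 0.971], [-0.001, -1.0, -0.001]]
ft_force: [0.6, 0.2, 1.0]
finger_gap: 0.999
```

Emit:
arm_command --motion '[0,0,0,0,0,0,0,0,0,0,0,0,0,0,0,0,0,0,0,0,0,0,0,0,0,0,0,0]' --fingers 1

```text
clock: 2.15
tool_pos: [0.4446, 0.3579, 0.0086]
ee_rot: [[0.971, -0.0, 0.239], [-0.239, -0.0, 0.971], [-0.0, -1.0, -0.0]]
ft_force: [-0.2, -1.1, -0.3]
finger_gap: 0.004
```

```bash
python3 g.py .449 .354 .16
```

```text
t 2.15 pos [0.4446 0.3579 0.0086] jaw 76.14 tilt [-0. -1. -0.] gap 0.004 F [-0.2 -1.1 -0.3] j [ 39.  27. -19.  44.  -0.  53.]
shift cm [  0.52 -15.14  -0.27]
```

```bash
python3 - <<'E'
from cell import *
from h import *
im=[]
for n in ['scene','wrist']:
    c=read_camera(n);im.append(c['image']);np.savez(n+'1.npz',**c)
a=cv2.resize(im[0][180:330,360:560],(533,400))
cv2.imwrite('pics/a2.png',np.vstack([cv2.resize(a,(400,300)),cv2.resize(im[1],(400,250))]))
E
```

```text
(no output)
```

View pics/a2.png

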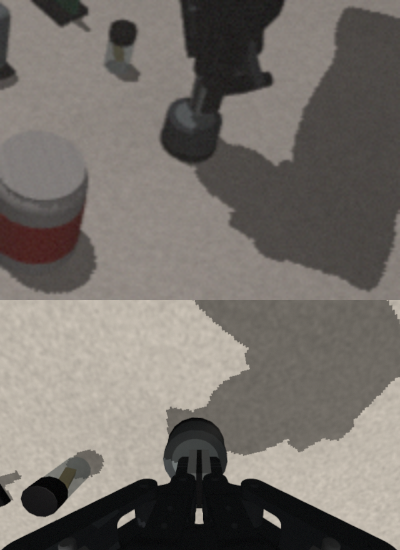

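```bash
python3 - <<'E'
from h import *
for n in ['scene1','wrist1']:
    c=np.load(n+'.npz');p=cloud(c)
    q=p[(p[...,2]>.012)&(p[...,2]<.2)&(abs(p[...,0]-.45)<.07)&(abs(p[...,1]-.354)<.07)]
    print(n,c['eye'])
    for lo in np.arange(.012,.12,.008):
        s=q[(q[:,2]>lo)&(q[:,2]<=lo+.008)]
        if len(s)>3: print(lo.round(3),len(s),s.min(0).round(3),s.max(0).round(3))
E
```

```text
scene1 [0.97688358 0.79573714 0.68974602]
0.012 84 [0.433 0.336 0.012] [0.476 0.378 0.02 ]
0.02 86 [0.433 0.336 0.02 ] [0.474 0.379 0.028]
0.028 273 [0.427 0.327 0.028] [0.475 0.378 0.036]
0.036 126 [0.426 0.33  0.036] [0.474 0.378 0.039]
0.044 11 [0.449 0.35  0.046] [0.457 0.362 0.051]
0.052 45 [0.441 0.348 0.052] [0.457 0.371 0.06 ]
0.06 49 [0.441 0.341 0.06 ] [0.457 0.372 0.068]
0.068 49 [0.441 0.343 0.068] [0.459 0.371 0.076]
0.076 33 [0.451 0.348 0.076] [0.459 0.369 0.084]
0.084 30 [0.45  0.327 0.084] [0.463 0.38  0.092]
0.092 110 [0.438 0.321 0.092] [0.465 0.392 0.1  ]
0.1 87 [0.437 0.318 0.1  ] [0.466 0.394 0.108]
0.108 136 [0.436 0.309 0.108] [0.468 0.404 0.116]
0.116 112 [0.442 0.302 0.116] [0.469 0.41  0.124]
wrist1 [0.3778952  0.37406675 0.18956951]
0.012 303 [0.422 0.334 0.012] [0.446 0.379 0.02 ]
0.02 346 [0.422 0.334 0.02 ] [0.445 0.379 0.028]
0.028 699 [0.422 0.33  0.028] [0.464 0.379 0.036]
0.036 3560 [0.422 0.329 0.036] [0.462 0.379 0.039]
0.044 24 [0.432 0.354 0.051] [0.435 0.366 0.052]
0.052 423 [0.431 0.346 0.052] [0.441 0.373 0.06 ]
0.06 579 [0.431 0.346 0.06 ] [0.441 0.373 0.068]
0.068 687 [0.431 0.346 0.068] [0.441 0.373 0.076]
0.076 553 [0.431 0.346 0.076] [0.455 0.373 0.084]
0.084 1210 [0.426 0.334 0.084] [0.455 0.388 0.092]
0.092 3461 [0.423 0.321 0.092] [0.461 0.395 0.1  ]
0.1 6732 [0.422 0.318 0.1  ] [0.461 0.402 0.108]
0.108 5108 [0.421 0.314 0.108] [0.46  0.408 0.116]
0.116 10131 [0.419 0.306 0.116] [0.458 0.414 0.124]
```

The fingers shut above the riser. Both cameras put the shut fingertips at z≈0.048 while the reported TCP z is 0.0086, so the tips really sit about 39 mm higher than reported (x and y agree). I'll allow for that in z.

Emit:
arm_command --motion '[0,-1,0,0,0.4,-1,-0.3,0,0.4,-1,-0.3,0,0.4,-1,-0.3,0,0.4,-1,-0.3,0,0.4,-1,-0.3,0]' --fingers 0

```text
clock: 2.85
tool_pos: [0.4476, 0.3539, 0.0184]
ee_rot: [[0.971, -0.0, 0.239], [-0.239, -0.0, 0.971], [-0.0, -1.0, -0.0]]
ft_force: [0.7, -0.4, 0.6]
finger_gap: 0.991
```

```bash
python3 - <<'E'
from cell import *
from h import *
c=read_camera('scene');p=cloud(c)
q=p[(p[...,2]>.042)&(p[...,2]<.13)&(abs(p[...,0]-.45)<.07)&(abs(p[...,1]-.354)<.07)]
for lo in np.arange(.04,.1,.006):
        s=q[(q[:,2]>lo)&(q[:,2]<=lo+.006)]
        if len(s)>1: print(lo.round(3),len(s),s.min(0).round(3),s.max(0).round(3))
E
python3 g.py .448 .354 -.029
```

```text
0.064 8 [0.43  0.309 0.068] [0.465 0.4   0.07 ]
0.07 37 [0.428 0.303 0.07 ] [0.47  0.404 0.076]
0.076 65 [0.428 0.296 0.076] [0.471 0.408 0.082]
0.082 62 [0.427 0.302 0.082] [0.471 0.409 0.088]
0.088 70 [0.427 0.298 0.088] [0.471 0.408 0.094]
0.094 61 [0.427 0.304 0.094] [0.471 0.409 0.1  ]
t 2.9 pos [0.4477 0.354  0.0184] jaw 76.15 tilt [-0. -1. -0.] gap 0.998 F [-0.3 -0.3  0.9] j [ 38.  27. -18.  45.  -0.  52.]
shift cm [0.03 4.74 0.01]
```

Emit:
arm_command --motion '[0,2,0,0,0,3.5,0,0,0,4.7,0,0,0,4.7,0,0,0,4.7,0,0]'

```text
clock: 3.4
tool_pos: [0.4477, 0.354, -0.0285]
ee_rot: [[0.971, -0.0, 0.239], [-0.239, -0.0, 0.971], [-0.0, -1.0, -0.0]]
ft_force: [0.3, -0.3, 0.2]
finger_gap: 1.002
```

Emit:
arm_command --motion '[0,0,0,0,0,0,0,0,0,0,0,0,0,0,0,0,0,0,0,0,0,0,0,0]' --fingers 1

```text
clock: 4.0
tool_pos: [0.4486, 0.3546, -0.0273]
ee_rot: [[0.971, 0.002, 0.24], [-0.24, 0.001, 0.971], [0.001, -1.0, 0.001]]
ft_force: [-0.9, -0.2, 5.9]
finger_gap: 0.568
```

```bash
python3 g.py .448 .354 .12; python3 g.py .5925 -.045 .12
```

```text
t 4.0 pos [ 0.4486  0.3546 -0.0273] jaw 76.14 tilt [ 0.001 -1.     0.001] gap 0.568 F [-0.9 -0.2  5.9] j [ 38.  30. -21.  39.  -0.  52.]
shift cm [ -0.03 -14.73  -0.05]
t 4.0 pos [ 0.4486  0.3546 -0.0273] jaw 76.14 tilt [ 0.001 -1.     0.001] gap 0.568 F [-0.9 -0.2  5.9] j [ 38.  30. -21.  39.  -0.  52.]
shift cm [ 23.56 -14.75 -35.33]
```

Emit:
arm_command --motion '[0,-3,0,0,0,-8,0,0,0,-12,0,0,3,-12,-4,0,7,-12,-10,0,10,-12,-15,0,12,-12,-18,0,12,-12,-18,0]'

```text
clock: 4.8
tool_pos: [0.5216, 0.1462, 0.0912]
ee_rot: [[0.97, -0.0, 0.244], [-0.244, -0.002, 0.97], [0.0, -1.0, -0.002]]
ft_force: [-0.0, -0.3, -1.3]
finger_gap: 0.567
```

Emit:
arm_command --motion '[2,0,-3,0,5,0,-8,0,8,0,-12,0,10,0,-15.5,0,11.6,0,-17.3,0,11.6,0,-17.3,0,11.6,0,-17.3,0]'

```text
clock: 5.5
tool_pos: [0.5917, -0.0454, 0.0909]
ee_rot: [[0.971, -0.002, 0.241], [-0.241, 0.001, 0.971], [-0.002, -1.0, 0.0]]
ft_force: [-0.5, 0.7, -2.1]
finger_gap: 0.564
```

```bash
python3 g.py .5925 -.045 -.027
```

```text
t 5.5 pos [ 0.5917 -0.0454  0.0909] jaw 76.07 tilt [-0.002 -1.     0.   ] gap 0.564 F [-0.5  0.7 -2.1] j [-4. 25. -9. 57.  0. 10.]
shift cm [ 0.09 11.79  0.06]
```

Emit:
arm_command --motion '[0.1,5,0,0,0.1,9,0,0,0.1,11,0,0,0.1,11.4,0,0,0.1,11.7,0,0,0.1,11.7,0,0,0.1,11.7,0,0]'

```text
clock: 6.2
tool_pos: [0.5949, -0.0452, -0.0237]
ee_rot: [[0.971, 0.003, 0.239], [-0.239, -0.0, 0.971], [0.003, -1.0, 0.001]]
ft_force: [0.2, -0.4, -2.2]
finger_gap: 0.568
```

```bash
python3 - <<'E'
from cell import *
from h import *
print(sense()['ft_force'].round(1) if hasattr(sense()['ft_force'],'round') else sense()['ft_force'])
for n in ['top','scene']:
    c=read_camera(n);p=cloud(c)
    q=p[(p[...,2]>.002)&(p[...,2]<.06)&(abs(p[...,0]-.5925)<.04)&(abs(p[...,1]+.045)<.04)]
    print(n,len(q),q.min(0).round(3),q.max(0).round(3))
    cv2.imwrite(f'pics/{n}3.png',c['image'])
E
```

```text
[ 0.2 -0.4 -2.2]
top 118 [ 0.556 -0.077  0.002] [ 0.628 -0.006  0.042]
scene 396 [ 0.555 -0.08   0.002] [ 0.631 -0.006  0.059]
```

Emit:
arm_command --motion '[-0.15,0.2,0,0,-0.15,0.3,0,0,-0.15,0.3,0,0,-0.15,0.3,0,0]'

```text
clock: 6.7
tool_pos: [0.5923, -0.0451, -0.0273]
ee_rot: [[0.971, 0.001, 0.24], [-0.24, 0.0, 0.971], [0.001, -1.0, 0.0]]
ft_force: [-1.1, -0.3, 6.3]
finger_gap: 0.567
```

Seated. Release and rise.

Emit:
arm_command --motion '[0,0,0,0,0,0,0,0,0,0,0,0,0,0,0,0,0,-3,0,0,0,-8,0,0,0,-12,0,0,0,-12,0,0]' --fingers 0

```text
clock: 7.5
tool_pos: [0.597, -0.0455, 0.098]
ee_rot: [[0.971, 0.012, 0.239], [-0.239, -0.001, 0.971], [0.012, -1.0, 0.002]]
ft_force: [1.5, -0.4, -0.6]
finger_gap: 1.003
```

```bash
python3 g.py .4455 .238 .05
```

```text
t 7.5 pos [ 0.597  -0.0455  0.098 ] jaw 76.15 tilt [ 0.012 -1.     0.002] gap 1.003 F [ 1.5 -0.4 -0.6] j [-4. 25. -8. 57. -0. 10.]
shift cm [-21.55   4.59  23.89]
```

Emit:
arm_command --motion '[-3.5,0,4,0,-7,0,8,0,-10.5,0,12,0,-14,0,16,0,-17.5,2,20,0,-20,3,22.5,0,-21,4,24,0,-21,4,24,0]'

```text
clock: 8.3
tool_pos: [0.4425, 0.2399, 0.0496]
ee_rot: [[0.972, -0.004, 0.235], [-0.235, -0.001, 0.972], [-0.003, -1.0, -0.002]]
ft_force: [0.1, -0.9, -0.3]
finger_gap: 0.999
```

```bash
python3 - <<'E'
from cell import *
from h import *
c=read_camera('wrist');p=cloud(c)
q=p[(p[...,2]>.048)&(p[...,2]<.06)&(abs(p[...,0]-.4455)<.03)&(abs(p[...,1]-.238)<.03)];print('vial',len(q),rect(q))
c=read_camera('top');p=cloud(c);cv2.imwrite('pics/top4.png',c['image'])
q=p[(p[...,2]>.032)&(p[...,2]<.045)&(abs(p[...,0]-.5925)<.04)&(abs(p[...,1]+.045)<.04)];print('riser',len(q),rect(q))
c=read_camera('scene');p=cloud(c)
q=p[(p[...,2]>.032)&(p[...,2]<.045)&(abs(p[...,0]-.5925)<.04)&(abs(p[...,1]+.045)<.04)];print('riser',len(q),rect(q))
E
python3 g.py .4455 .238 -.027
```

```text
vial 1780 [444.2 237.7  26.6  26.3  -8.9]
riser 430 [592.6 -43.6  47.4  46.8 -89.9]
riser 242 [594.  -45.5  49.4  48.5  88.6]
t 8.45 pos [0.4458 0.2377 0.0515] jaw 76.14 tilt [ 0.    -1.    -0.001] gap 1.002 F [ 0.1  0.2 -0.3] j [ 28.  19. -25.  46.  -0.  42.]
shift cm [-0.04  7.85  0.02]
```

Emit:
arm_command --motion '[0,4,0,0,0,6.5,0,0,0,7.8,0,0,0,7.8,0,0,0,7.8,0,0]'

```text
clock: 8.95
tool_pos: [0.4466, 0.2375, -0.0259]
ee_rot: [[0.97, 0.001, 0.241], [-0.241, 0.0, 0.97], [0.001, -1.0, 0.0]]
ft_force: [-0.6, 0.1, 0.4]
finger_gap: 0.999
```

Emit:
arm_command --motion '[0,0,0,0,0,0,0,0,0,0,0,0,0,0,0,0,0,0,0,0,0,0,0,0,0,-1,0,0,0,-1,0,0]' --fingers 1

```text
clock: 9.75
tool_pos: [0.4462, 0.2389, -0.0154]
ee_rot: [[0.971, 0.001, 0.239], [-0.239, 0.001, 0.971], [0.001, -1.0, 0.001]]
ft_force: [0.7, 0.6, -0.2]
finger_gap: 0.299
```

```bash
python3 g.py .593 -.0445 .095
```

```text
t 9.75 pos [ 0.4462  0.2389 -0.0154] jaw 76.15 tilt [ 0.001 -1.     0.001] gap 0.299 F [ 0.7  0.6 -0.2] j [ 28.  24. -30.  36.   0.  42.]
shift cm [ 21.04 -11.05 -23.99]
```

Emit:
arm_command --motion '[0,-4,0,0,0,-8,0,0,3.5,-11,-4,0,7,-11,-8,0,10.5,-11,-12,0,14,-11,-16,0,16,-11,-18.3,0,16,-11,-18.3,0]'

```text
clock: 10.55
tool_pos: [0.5605, 0.0171, 0.0938]
ee_rot: [[0.969, 0.004, 0.246], [-0.246, -0.002, 0.969], [0.004, -1.0, -0.001]]
ft_force: [0.0, 0.7, -0.5]
finger_gap: 0.297
```

Emit:
arm_command --motion '[2,0,-2.5,0,4,0,-4.5,0,5.1,0,-5.7,0,5.1,3,-5.7,0,5.1,5,-5.7,0,5.1,5,-5.7,0,5.1,5,-5.7,0,5.1,5,-5.7,0]'

```text
clock: 11.35
tool_pos: [0.5939, -0.0448, 0.0449]
ee_rot: [[0.971, 0.002, 0.239], [-0.239, 0.0, 0.971], [0.002, -1.0, 0.0]]
ft_force: [1.0, 0.2, -0.5]
finger_gap: 0.297
```

```bash
python3 - <<'E'
from cell import *
from h import *
for n in ['top','scene']:
    c=read_camera(n);p=cloud(c);cv2.imwrite(f'pics/{n}5.png',c['image'])
    q=p[(p[...,2]>.004)&(p[...,2]<.13)&(abs(p[...,0]-.5925)<.045)&(abs(p[...,1]+.045)<.045)]
    for lo in np.arange(0.004,.13,.01):
        s=q[(q[:,2]>lo)&(q[:,2]<=lo+.01)]
        if len(s)>3: print(n,lo.round(3),len(s),s.min(0).round(3),s.max(0).round(3))
    if n=='scene': cv2.imwrite('pics/s5.png',cv2.resize(c['image'][60:180,220:380],(640,480)))
E
python3 g.py .593 -.0445 .011
```

```text
top 0.004 30 [ 0.551 -0.057  0.004] [ 0.604 -0.01   0.013]
top 0.014 17 [ 0.568 -0.049  0.014] [ 0.603 -0.019  0.022]
top 0.024 35 [ 0.569 -0.056  0.024] [ 0.599 -0.019  0.034]
top 0.034 156 [ 0.569 -0.06   0.034] [ 0.603 -0.02   0.039]
top 0.074 5 [ 0.582 -0.039  0.075] [ 0.588 -0.033  0.081]
top 0.084 11 [ 0.582 -0.039  0.084] [ 0.593 -0.022  0.094]
top 0.094 7 [ 0.585 -0.035  0.094] [ 0.595 -0.016  0.101]
top 0.124 5 [ 0.587 -0.018  0.127] [ 0.595 -0.001  0.13 ]
scene 0.004 82 [ 0.559 -0.059  0.004] [ 0.62  -0.019  0.014]
scene 0.014 82 [ 0.574 -0.055  0.014] [ 0.618 -0.019  0.024]
scene 0.024 94 [ 0.57  -0.07   0.024] [ 0.618 -0.02   0.034]
scene 0.034 207 [ 0.57  -0.069  0.034] [ 0.618 -0.019  0.039]
scene 0.064 15 [ 0.585 -0.049  0.07 ] [ 0.607 -0.032  0.074]
scene 0.074 24 [ 0.589 -0.049  0.074] [ 0.608 -0.029  0.082]
scene 0.084 37 [ 0.587 -0.063  0.084] [ 0.61  -0.02   0.094]
scene 0.094 50 [ 0.589 -0.065  0.094] [ 0.611 -0.017  0.104]
scene 0.104 53 [ 0.59  -0.065  0.104] [ 0.611 -0.019  0.114]
scene 0.114 25 [ 0.596 -0.067  0.114] [ 0.609 -0.017  0.124]
scene 0.124 14 [ 0.597 -0.087  0.125] [ 0.616 -0.007  0.13 ]
t 11.45 pos [ 0.5941 -0.045   0.045 ] jaw 76.17 tilt [ 0.002 -1.     0.001] gap 0.296 F [ 0.4 -0.3  0.1] j [ -4.  27. -12.  50.   0.   9.]
shift cm [-0.12  3.4   0.02]
```

View pics/s5.png

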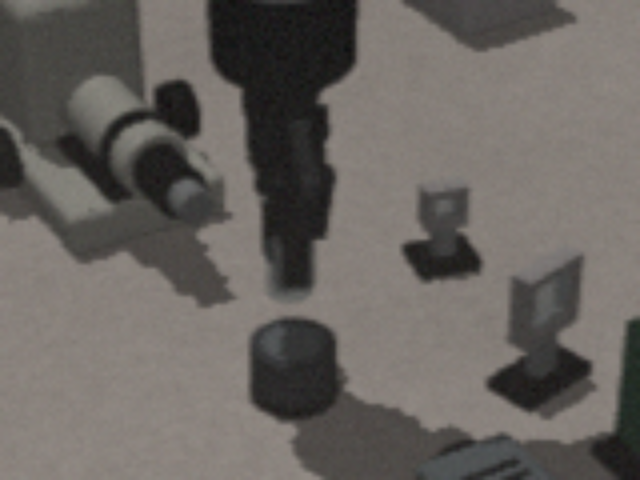

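Vial (290,275 in the crop) hangs upright above the riser (292,365).

Emit:
arm_command --motion '[0,1.5,0,0,0,2.5,0,0,0,3.0,0,0,0,3.2,0,0,0,3.3,0,0,0,3.3,0,0]'

```text
clock: 12.05
tool_pos: [0.5931, -0.0453, 0.0108]
ee_rot: [[0.971, 0.0, 0.239], [-0.239, -0.0, 0.971], [0.0, -1.0, 0.0]]
ft_force: [-0.5, 0.1, -0.2]
finger_gap: 0.301
```

Emit:
arm_command --motion '[0,0.1,0,0,0,0.1,0,0,0,0.1,0,0]'

```text
clock: 12.35
tool_pos: [0.5934, -0.0454, 0.0102]
ee_rot: [[0.971, 0.001, 0.239], [-0.239, -0.0, 0.971], [0.001, -1.0, 0.0]]
ft_force: [-0.1, -0.6, 2.3]
finger_gap: 0.299
```

Emit:
arm_command --motion '[0,0,0,0,0,0,0,0,0,0,0,0,0,0,0,0,0,-3,0,0,0,-7,0,0,0,-10,0,0,0,-10,0,0]' --fingers 0

```text
clock: 13.15
tool_pos: [0.5967, -0.0456, 0.1146]
ee_rot: [[0.971, 0.009, 0.239], [-0.239, -0.001, 0.971], [0.009, -1.0, 0.002]]
ft_force: [1.3, -0.2, 0.0]
finger_gap: 1.001
```

```bash
python3 g.py .447 .119 .11 5.5
```

```text
t 13.15 pos [ 0.5967 -0.0456  0.1146] jaw 76.14 tilt [ 0.009 -1.     0.002] gap 1.001 F [ 1.3 -0.2  0. ] j [-4. 24. -6. 59. -0.  9.]
shift cm [-18.48   0.31  12.39]
turn 1.233
```

Emit:
arm_command --motion '[-3,0,2,0.14,-6,0,4,0.29,-9,0,6,0.44,-12,0,8,0.59,-15,0,10,0.74,-17,0,11.5,0.89,-18.1,0,12.4,1.04,-18.1,0,12.4,1.18]' --fingers 0.5

```text
clock: 13.95
tool_pos: [0.4445, 0.1195, 0.1088]
ee_rot: [[0.145, -0.002, 0.989], [-0.989, -0.0, 0.145], [-0.0, -1.0, -0.002]]
ft_force: [0.2, -0.1, 1.5]
finger_gap: 0.493
```

Emit:
arm_command --motion '[0,0,0,0.05,0,0,0,0.05]'

```text
clock: 14.15
tool_pos: [0.4461, 0.1185, 0.1089]
ee_rot: [[0.1, -0.001, 0.995], [-0.995, -0.0, 0.1], [0.0, -1.0, -0.001]]
ft_force: [0.3, 0.8, -0.9]
finger_gap: 0.503
```

```bash
python3 - <<'E'
from cell import *
from h import *
c=read_camera('wrist');p=cloud(c);cv2.imwrite('pics/w6.png',c['image'])
q=p[(p[...,2]>.078)&(p[...,2]<.092)&(abs(p[...,0]-.447)<.03)&(abs(p[...,1]-.119)<.06)];print('screen',len(q),rect(q))
for n in ['top','scene']:
    c=read_camera(n);p=cloud(c);b=(abs(p[...,0]-.593)<.045)&(abs(p[...,1]+.045)<.045)
    q=p[b&(p[...,2]>.082)&(p[...,2]<.098)];r=p[b&(p[...,2]>.034)&(p[...,2]<.042)]
    print(n,'vial',len(q),rect(q),q[:,2].max(),'riser',len(r),rect(r))
E
python3 g.py .447 .119 .02 5.5
```

```text
screen 1585 [445.4 118.3  80.3   8.  -85. ]
top vial 141 [593.7 -43.9  25.5  24.1 -90. ] 0.09140502014390628 riser 225 [591.5 -41.1  48.4  42.8  23.6]
scene vial 89 [595.3 -45.6  26.8  25.4 -76.5] 0.09024848867842405 riser 154 [594.4 -42.9  48.5  45.1 -20.5]
t 14.3 pos [0.4465 0.1183 0.1092] jaw 5.72 tilt [ 0.    -1.    -0.001] gap 0.494 F [ 0.3 -0.2 -0. ] j [ 15.  12. -25.  53.  -0.  99.]
shift cm [-0.07  8.92  0.06]
turn 0.004
```

View pics/w6.png

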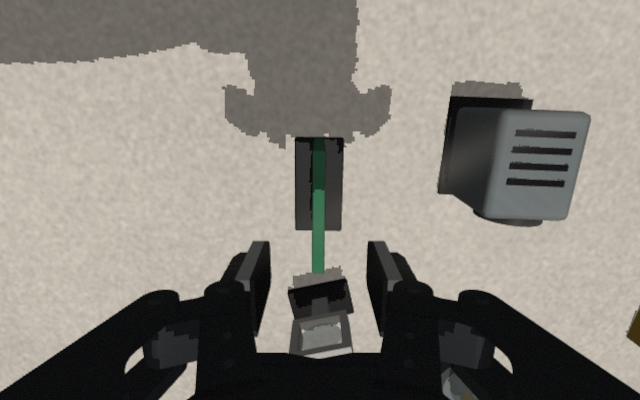

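The green plate (318,200) lies centred between the half-open fingers; the lens stands clear beyond.

Emit:
arm_command --motion '[0,4,0,0,0,7.5,0,0,0,9.5,0,0,0,10.3,0,0,0,10.3,0,0,0,10.3,0,0]'

```text
clock: 14.9
tool_pos: [0.4478, 0.1186, 0.0074]
ee_rot: [[0.099, 0.001, 0.995], [-0.995, 0.0, 0.099], [-0.0, -1.0, 0.001]]
ft_force: [-0.0, 0.2, -0.5]
finger_gap: 0.497
```

Emit:
arm_command --motion '[0,0,0,0,0,0,0,0,0,0,0,0,0,0,0,0,0,0,0,0,0,0,0,0]' --fingers 1

```text
clock: 15.5
tool_pos: [0.4474, 0.1186, 0.0073]
ee_rot: [[0.099, 0.001, 0.995], [-0.995, 0.0, 0.099], [-0.0, -1.0, 0.001]]
ft_force: [-1.3, -0.8, 6.4]
finger_gap: 0.084
```

```bash
python3 g.py .672 -.040 .12 3.7
```

```text
t 15.5 pos [0.4474 0.1186 0.0073] jaw 5.67 tilt [-0.    -1.     0.001] gap 0.084 F [-1.3 -0.8  6.4] j [ 15.  18. -34.  37.   0.  99.]
shift cm [ 18.   -11.25  20.8 ]
turn 0.034
```

Emit:
arm_command --motion '[0,-3,0,0,0,-7,0,0,0,-12,0,0,3,-12,3.5,0,6,-12,7,0.02,9,-12,10.5,0.035,11,-12,12.8,0.035,11,-12,12.8,0.035]'

```text
clock: 16.3
tool_pos: [0.5887, 0.0191, 0.1257]
ee_rot: [[0.06, 0.002, 0.998], [-0.998, -0.001, 0.06], [0.001, -1.0, 0.002]]
ft_force: [-0.5, 0.4, -1.5]
finger_gap: 0.083
```

Emit:
arm_command --motion '[2.5,0,3,0,5,0,6,0,7,0,8,0,7,0,8.2,0,7,0,8.2,0,7,0,8.2,0]'

```text
clock: 16.9
tool_pos: [0.6698, -0.042, 0.126]
ee_rot: [[0.065, -0.003, 0.998], [-0.998, 0.001, 0.065], [-0.001, -1.0, -0.002]]
ft_force: [-0.2, -0.2, -1.9]
finger_gap: 0.087
```

```bash
python3 - <<'E'
from cell import *
from h import *
for n in ['top','scene']:
    c=read_camera(n);p=cloud(c);b=(abs(p[...,0]-.674)<.05)&(abs(p[...,1]+.04)<.065)
    g=c['image'].astype(int);gr=b&(g[...,1]>g[...,2]+12)&(g[...,1]>g[...,0]+5)&(p[...,2]>.1);q=p[gr];
    print(n,len(q),rect(q),q.min(0).round(3),q.max(0).round(3))
    cv2.imwrite(f'pics/{n}7.png',c['image'])
E
python3 g.py .674 -.0396 .0075 3.7
```

```text
top 72 [669.4 -15.6  27.9   7.4 -88. ] [ 0.665 -0.029  0.201] [ 0.673 -0.002  0.206]
scene 57 [673.3 -35.3  68.2  19.7 -70. ] [ 0.654 -0.07   0.129] [ 0.677 -0.     0.332]
t 17.0 pos [ 0.6701 -0.0419  0.1265] jaw 3.73 tilt [-0.    -1.    -0.001] gap 0.089 F [-0.2 -0.9 -2.7] j [-4. 31.  8. 67.  0. 83.]
shift cm [-0.2  11.9   0.42]
turn 0.001
```

Emit:
arm_command --motion '[-0.2,4,0.4,0,-0.2,8,0.4,0,-0.2,10.5,0.4,0,-0.2,11.3,0.4,0,-0.2,11.7,0.4,0,-0.2,11.7,0.4,0,-0.2,11.7,0.4,0]'

```text
clock: 17.7
tool_pos: [0.6769, -0.0407, 0.0116]
ee_rot: [[0.064, 0.003, 0.998], [-0.998, -0.0, 0.064], [0.0, -1.0, 0.003]]
ft_force: [0.7, -1.4, -3.2]
finger_gap: 0.083
```

Emit:
arm_command --motion '[0,0.1,-0.1,0,0,0.3,-0.1,0,0,0.3,-0.1,0,0,0.3,-0.1,0]'

```text
clock: 18.1
tool_pos: [0.6748, -0.0409, 0.0073]
ee_rot: [[0.064, 0.001, 0.998], [-0.998, -0.0, 0.064], [0.0, -1.0, 0.001]]
ft_force: [-0.7, -0.5, 0.6]
finger_gap: 0.084
```

Emit:
arm_command --motion '[0,0,0,0,0,0,0,0,0,0,0,0,0,0,0,0,0,-3,0,0,0,-7,0,0,0,-11,0,0,0,-11,0,0]' --fingers 0.6

```text
clock: 18.9
tool_pos: [0.6789, -0.0411, 0.1236]
ee_rot: [[0.064, 0.012, 0.998], [-0.998, -0.001, 0.064], [0.001, -1.0, 0.012]]
ft_force: [0.8, 0.4, 0.7]
finger_gap: 0.398
```

```bash
python3 g.py .460 .0088 .11 19.5
```

```text
t 18.9 pos [ 0.6789 -0.0411  0.1236] jaw 3.67 tilt [ 0.001 -1.     0.012] gap 0.398 F [0.8 0.4 0.7] j [-3. 32.  8. 66.  0. 83.]
shift cm [ -6.38   1.09 -21.54]
turn -0.276
```

Emit:
arm_command --motion '[-1,0,-3.5,0,-2,0,-7.5,-0.07,-3,0,-12,-0.14,-4.5,0,-16,-0.21,-6,0,-20,-0.28,-6.3,0,-21.1,-0.28,-6.3,0,-21.1,-0.28,-6.3,0,-21.1,-0.28]' --fingers 0

```text
clock: 19.7
tool_pos: [0.4615, 0.0085, 0.117]
ee_rot: [[0.337, 0.003, 0.942], [-0.942, -0.0, 0.337], [0.001, -1.0, 0.002]]
ft_force: [0.6, 0.4, 0.5]
finger_gap: 0.997
```

```bash
python3 - <<'E'
from cell import *
from h import *
c=read_camera('wrist');p=cloud(c);cv2.imwrite('pics/w8.png',c['image'])
q=p[(p[...,2]>.076)&(p[...,2]<.088)&(abs(p[...,0]-.46)<.04)&(abs(p[...,1]-.009)<.04)];print('lens',len(q),rect(q))
c=read_camera('top');p=cloud(c);cv2.imwrite('pics/t8.png',c['image'])
q=p[(p[...,2]>.078)&(p[...,2]<.092)&(abs(p[...,0]-.674)<.03)&(abs(p[...,1]+.04)<.06)];print('screen',rect(q))
q=p[(p[...,2]>.082)&(p[...,2]<.098)&(abs(p[...,0]-.594)<.03)&(abs(p[...,1]+.045)<.06)];print('vial',rect(q))
E
python3 g.py .460 .0088 .015 19.5
```

```text
lens 1592 [458.5   8.1  45.9  14.8  18.8]
screen [675.2 -38.7  78.8   8.7 -85.9]
vial [593.7 -44.1  25.7  24.2  87.7]
t 19.8 pos [0.462  0.0083 0.1168] jaw 19.67 tilt [ 0.001 -1.     0.002] gap 0.999 F [ 0.3 -0.4  0.6] j [  1.  12. -25.  54.  -0.  71.]
shift cm [-0.12 10.18 -0.19]
turn 0.003
```

View pics/w8.png

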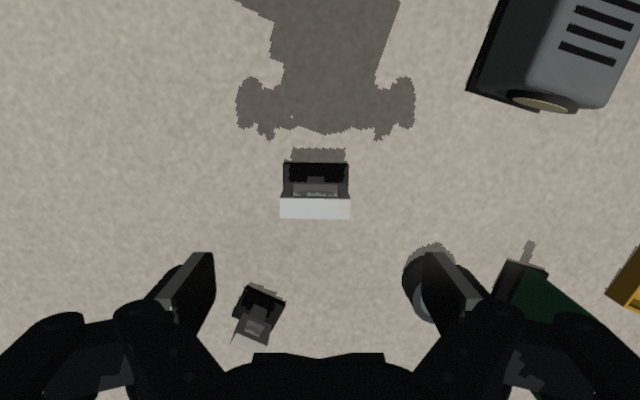

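The lens frame (315,208) is centred and square between the fingers. The small lens (255,310) is clear of them. The lamp window at (540,103) stands about flush with the lamp base's front edge.

Emit:
arm_command --motion '[0,4,-0.2,0,0,8,-0.2,0,0,10.5,-0.2,0,0,11.5,-0.2,0,0,11.5,-0.2,0,0,11.5,-0.2,0]'

```text
clock: 20.4
tool_pos: [0.4594, 0.0078, 0.0023]
ee_rot: [[0.337, 0.001, 0.942], [-0.942, 0.0, 0.337], [0.0, -1.0, 0.001]]
ft_force: [0.6, -0.4, 0.0]
finger_gap: 1.001
```

Emit:
arm_command --motion '[0,0,0,0,0,0,0,0,0,0,0,0,0,0,0,0,0,0,0,0,0,0,0,0]' --fingers 1

```text
clock: 21.0
tool_pos: [0.459, 0.0079, 0.0028]
ee_rot: [[0.337, 0.003, 0.941], [-0.941, -0.0, 0.337], [0.001, -1.0, 0.002]]
ft_force: [-0.8, -0.0, 6.5]
finger_gap: 0.531
```

```bash
python3 g.py .586 .048 .08 3.7;  python3 - <<'E'
from cell import *
from h import *
c=np.load('top0.npz');p=cloud(c)
# lamp base/front extent from all low and high points
q=p[(p[...,2]>.0045)&(p[...,2]<.012)&(abs(p[...,0]-.58)<.045)&(abs(p[...,1]-.158)<.06)];print(len(q),q.min(0),q.max(0))
E
```

```text
t 21.0 pos [0.459  0.0079 0.0028] jaw 19.71 tilt [ 0.001 -1.     0.002] gap 0.531 F [-0.8 -0.   6.5] j [  1.  18. -35.  36.  -0.  71.]
shift cm [ 0.52 -7.69 13.33]
turn 0.28
67 [0.54631146 0.12279269 0.00451097] [0.61274131 0.20377751 0.0116923 ]
```

Emit:
arm_command --motion '[0,-3,0,0,0,-6,0,0,0,-8,3,0.07,0.1,-8,7,0.14,0.2,-8,11,0.21,0.3,-8,13.4,0.28,0.3,-8,13.4,0.28,0.3,-8,13.4,0.28]'

```text
clock: 21.8
tool_pos: [0.5842, 0.0503, 0.081]
ee_rot: [[0.065, -0.002, 0.998], [-0.998, -0.0, 0.065], [0.0, -1.0, -0.002]]
ft_force: [-0.5, 0.3, -1.1]
finger_gap: 0.53
```

```bash
python3 - <<'E'
from cell import *
from h import *
for n in ['scene','top']:
  c=read_camera(n);p=cloud(c)
  q=p[(p[...,2]>.004)&(p[...,2]<.13)&(abs(p[...,0]-.586)<.04)&(abs(p[...,1]-.05)<.045)]
  for lo in np.arange(.05,.13,.012):
    s=q[(q[:,2]>lo)&(q[:,2]<=lo+.012)]
    if len(s)>4: print(n,lo.round(3),len(s),rect(s),s[:,1].min().round(3),s[:,1].max().round(3))
  cv2.imwrite(f'pics/{n}9.png',c['image'])
E
python3 g.py .586 .050 .0035 3.7
```

```text
scene 0.074 189 [ 5.858e+02  5.070e+01  5.760e+01  3.700e+01 -1.000e-01] 0.032 0.069
scene 0.086 130 [586.1  51.   56.3  33.4   3.1] 0.033 0.069
scene 0.098 41 [587.9  53.2  17.    9.9 -32.7] 0.044 0.058
scene 0.11 105 [585.1  51.8  58.2  15.2   6.4] 0.042 0.059
scene 0.122 85 [585.1  55.3  68.7  12.6   2.8] 0.049 0.063
top 0.074 10 [559.7  64.2   6.    5.8 -89.9] 0.061 0.067
top 0.086 6 [559.6  62.8   8.    3.9  76.2] 0.059 0.067
t 21.9 pos [0.5831 0.0499 0.0811] jaw 3.68 tilt [ 0.    -1.    -0.003] gap 0.53 F [-0.6  0.  -1. ] j [  5.  25. -11.  55.  -0.  91.]
shift cm [0.01 7.76 0.31]
turn -0.0
```

Emit:
arm_command --motion '[0,3,0,0,0,6,0,0,0,7,0,0,0,7.4,0,0,0,7.6,0,0,0,7.7,0,0,0,7.7,0,0]'

```text
clock: 22.6
tool_pos: [0.5859, 0.0503, 0.0057]
ee_rot: [[0.064, 0.002, 0.998], [-0.998, 0.0, 0.064], [-0.0, -1.0, 0.002]]
ft_force: [-0.0, -0.1, -1.0]
finger_gap: 0.53
```

Emit:
arm_command --motion '[0,0.2,0,0,0,0.3,0,0,0,0.3,0,0,0,0.3,0,0]'

```text
clock: 23.0
tool_pos: [0.5858, 0.0504, 0.0028]
ee_rot: [[0.064, 0.002, 0.998], [-0.998, 0.0, 0.064], [-0.0, -1.0, 0.002]]
ft_force: [-0.4, -0.5, 5.9]
finger_gap: 0.528
```

Seated. Release, rise and move clear.

Emit:
arm_command --motion '[0,0,0,0,0,0,0,0,0,0,0,0,0,0,0,0,0,-3,0,0,0,-8,0,0,0,-13,0,0,0,-13,0,0]' --fingers 0

```text
clock: 23.8
tool_pos: [0.5904, 0.0508, 0.1391]
ee_rot: [[0.064, 0.014, 0.998], [-0.998, 0.001, 0.064], [-0.0, -1.0, 0.014]]
ft_force: [0.2, 0.3, 0.3]
finger_gap: 1.0
```

Emit:
arm_command --motion '[0,0,-4,0,0,0,-9,0,0,0,-14,0,0,0,-19,0,0,0,-22,0,0,0,-22,0,0,0,-22,0,0,0,-22,0]'

```text
clock: 24.6
tool_pos: [0.3671, 0.0364, 0.1319]
ee_rot: [[0.064, 0.002, 0.998], [-0.998, 0.0, 0.064], [-0.0, -1.0, 0.002]]
ft_force: [-0.9, -0.2, 0.1]
finger_gap: 0.996
```

```bash
python3 - <<'E'
from cell import *
from h import *
im=[];u=np.array([-.064,.998]);v=np.array([.998,.064]);tip=np.array([600,-164.5])
for n in ['top','scene']:
    c=read_camera(n);p=cloud(c);im.append(c['image'])
    for k,(x,y,lo,hi,r) in dict(riser=(.594,-.0445,.034,.045,.035),vial=(.594,-.0445,.082,.098,.03),screen=(.675,-.04,.078,.095,.055),lens=(.586,.05,.074,.09,.035),small=(.451,-.127,.05,.065,.03),can=(.64,.38,.088,.105,.06)).items():
        q=p[(p[...,2]>lo)&(p[...,2]<hi)&(abs(p[...,0]-x)<r)&(abs(p[...,1]-y)<r)]
        R=rect(q);d=R[:2]-tip;print(n,k,len(q),R,'across',(d@v).round(1),'along',(d@u).round(1))
cv2.imwrite('pics/end.png',np.vstack([im[0][150:350,150:550],cv2.resize(im[1][40:240,200:500],(600,400))[:,100:500]]))
E
```

```text
top riser 224 [592.  -41.2  48.5  43.4  21.1] across -0.1 along 123.6
top vial 142 [593.7 -44.1  26.6  24.2 -87.1] across 1.4 along 120.6
top screen 176 [675.1 -38.9  79.6   8.4 -85.5] across 83.0 along 120.5
top lens 168 [586.5  52.   45.5  14.    2.4] across 0.4 along 216.9
top small 108 [ 450.5 -127.1   28.    14.6   -8.1] across -146.8 along 46.9
top can 1077 [639.6 380.6  73.5  71.2  36.6] across 74.4 along 541.5
scene riser 164 [594.4 -42.2  48.5  45.  -18.7] across 2.2 along 122.4
scene vial 89 [594.6 -45.5  27.8  26.3  44.6] across 2.2 along 119.1
scene screen 123 [676.1 -40.6  79.3   9.6 -85.9] across 83.9 along 118.8
scene lens 138 [587.5  49.5  46.6  19.8   0.9] across 1.2 along 214.4
scene small 56 [ 451.  -129.    29.8   20.2   -2.8] across -146.4 along 45.0
scene can 1317 [641.1 379.9  72.1  71.7  71.8] across 75.9 along 540.7
```

View pics/end.png

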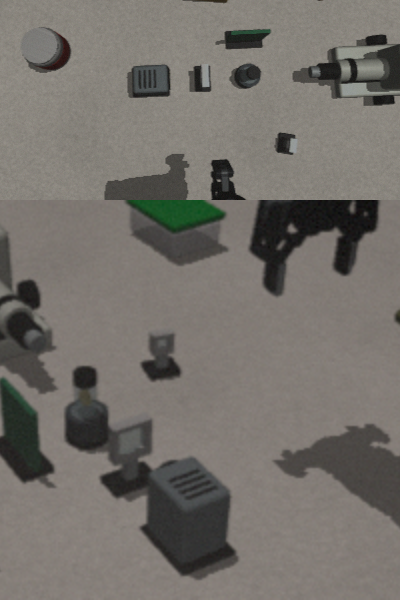

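Top crop: lamp (150,80), lens (203,78), riser with vial (248,75) and objective (318,72) are in one line, with the screen behind at (247,38). All stand upright and the arm is clear.

```bash
python3 -c "
from cell import *
print(job_done())"
```

```text
the job is handed in; nothing more can be done
None
```

I placed the riser, vial, screen and large lens and handed the job in after about 25 s of the 99 s allowed. Every position I could check is inside its tolerance; no verdict was reported.

Last checks, from the top and scene cameras, measured from the objective tip along and across the light line:

| Item | Measured | Required |
|---|---|---|
| Riser (seen before the vial was put on it) | about 120 mm along, within 2 mm across | 120 ±12 mm, ±12 mm |
| Vial | 119–121 mm along, about 1 mm from the riser's centre | within 8 mm |
| Screen | about 81–82 mm behind the riser, centred within 1 mm | 80 ±15 mm, ±15 mm |
| Screen angle | about 0.5° off the line | under 9.7° |
| Large lens | about 69 mm from the lamp window, about 1 mm across | 70 ±12 mm, ±12 mm |
| Large lens angle | 1–3° off the line | under 9.7° |

The small lens and the canister had not moved. I did not measure the tin again, but the arm never went near it.

**What disagreed or failed:**
- **Reported tool height:** the cameras showed the shut fingertips about 39 mm higher than the reported TCP height. The first grasp on the riser therefore closed above it, without disturbing it. I allowed for the difference in every later move.
- **Last riser reading:** the final look put the riser at 122–124 mm along, because the vial hides part of its top. I used the earlier, unobstructed reading instead.
- **Lamp window:** its position comes from the edges of the lamp's housing and base, so it is good to a few millimetres.

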